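Hold a splash guard over spinning mixing bowls

TASK

Two nested steel bowls are turning on the small turntable: pick up the yellow splash guard by its blue upright grip, carry it over the things on the green mat without disturbing them, and hold it level and centred about a centimetre above the rim of the upper bowl, with its pouring chute pointing straight at the red measuring cup. Never touch the turntable or its bowls, which must keep turning, and finish while still holding the guard there, hovering and still.

Things in the scene. Friction and masses are not known exactly. Their poses are not given: they have to be found in the camera images.
- guard: The splash guard: yellow plastic disc, 184 mm across, 5 mm thick, 120-240 g, lying flat, loose. Origin: centre of its underside; z up. On its middle a blue upright grip, 52 mm long (x), 16 thick (y), its top 52 mm above the underside: pinch it across the thickness from above. A blue chute, 48 mm wide, 20 high, points along +x, out to 132 mm from the centre.
- bowl_rim (a point): Centre of the mouth of the upper steel bowl, level with its rim and on the turning axis, 131 mm above the worktop. The upper bowl's mouth is 164 mm across; it stands in a larger bowl of 184 mm whose rim is 32 mm lower. The bowls do not come off the turntable.
- turntable: The turntable, fixed to the worktop, with all it carries: a round grey base 170 mm across, a light wooden platter 216 mm across (top 33 mm above the worktop) and the two nested steel bowls. Origin: under its centre, on the worktop.
- platter (a joint): Angle of the turning platter with the bowls, rad, growing anticlockwise from above at about 1.2 rad/s without end, driven weakly (a touch slows or stops it).
- mat: The green hard silicone mat, fixed flat on the worktop in the middle: 480 mm along x, 280 mm along y, 4 mm thick. Origin: centre of its underside.
- cup: The red plastic measuring cup, loose, upright on the mat: 72 mm across, 52 mm high, a loop handle reaching 64 mm from its axis in its +y direction. Origin: centre of its underside. The chute must point at it.
- canister: Steel canister with a black lid and knob, loose, upright on the mat: 88 mm across, 126 mm high (130 mm above the worktop), the tallest thing on the mat. Origin: centre of its underside.
- dish: Shallow white ceramic dish, loose, on the mat: 100 mm across, 24 mm high. Origin: centre of its underside.
- fork: Steel fork, loose, lying on the far end of the mat: 170 mm long along its y (tines at +y), 24 mm wide, 4 mm thick. Origin: on its underside, near its middle.
Mind the look-alikes: they are no part of the job. There is more than one size of the guard; the job needs the smaller.

How it is judged:
On the way, in this order (a step that is already met when the one before it is completed fails the run):
1. the guard is lifted off the worktop in the fingers (height (world z) of guard above 0.03 m and contact force between guard and the fingers above 1 N), for 0.2 s.
2. the guard is carried across the mat, above the things there (y of guard in the frame of mat between -0.09 and 0.09 m and height (world z) of guard above 0.11 m), for 0.1 s.
At the end, for the whole second after the job is handed in: Guard held in the fingers, still, level within 0.1 rad, underside 3-22 mm above the upper rim, within 12 mm of its axis, chute side facing the cup, its centre line within 36 mm of the cup's axis; bowls untouched, turning over 0.5 rad/s; cup, canister, dish, fork within 15 mm of their starts (z of guard in the frame of bowl_rim between 0.003 and 0.022 m and horizontal distance between guard and bowl_rim below 0.012 m and angle between guard's own z axis and vertical below 0.1 rad and y of cup in the frame of guard between -0.036 and 0.036 m and x of cup in the frame of guard above 0.05 m and contact force between guard and the fingers above 1 N and contact force between guard and turntable below 0.3 N and linear speed of guard below 0.03 m/s and angular speed of guard below 0.2 rad/s and velocity of joint platter above 0.5 rad/s and distance of each of cup, canister, dish, fork from where it was at the start of the episode below 0.015 m); the arm keeps its last pose, push and grip.
It fails at once if the turntable or its bowls are touched (over 0.7 N) (contact force between turntable and anything else above 0.7 N).
It fails at once if the cup, canister, dish or fork is disturbed (moved over 15 mm) (distance of any of cup, canister, dish, fork from where it was at the start of the episode above 0.015 m).
It also fails if it takes over 40 s, if anything falls off the work surface, if the arm or the gripper's body presses on something with over 40 N, if the wrist force passes 120 N, or if a joint passes its speed limit or range.

ROBOT

A 6-joint arm with a two-finger parallel gripper is mounted at the origin on the work surface. World frame = base frame: x ahead of the robot, y to its left, z up, the work surface at z = 0. Lengths are in m, angles in rad, forces in N, time in s.
With the tool pointing down it reaches from about 0.2 to 0.875 m from the base axis. Payload 3.4 kg.
Tool frame: the origin (TCP) lies between the finger pads; the fingertips stand 25 mm ahead of it and the grasp point (between the pads) lies 6 mm ahead of it (r.nose_length is the z of the fingertips in the tool frame, in m); z points along the fingers, x is the direction in which the jaws open and shut, and the axes are right-handed (so a half turn about z gives the same grasp; the last joint's range is limited). The gripper opens to 94 mm and grips with 3 to 60 N. Pads are 16 mm wide; open, the fingers measure 119 mm over their backs; the gripper's body (75 mm by 177 mm) begins 78 mm behind the grasp point.
Start: joints at [-1.428, 0.276, 1.505, -0, 1.361, -0.121], TCP at [0.15, -0.555, 0.23] pointing down, gripper open.
Joint ranges: [-2.89, 2.89], [-0.75, 2.08], [0.22, 2.7], [-1.18, 4.32], [0.11, 2.71], [-2.7, 2.7]. Speed limits (rad/s): [2.57, 2.57, 3.14, 3.14, 3.14, 3.14].

INTERFACE

Orientations are given as a unit quaternion [w, x, y, z].
In Python, from plant import r, gripper_to, inverse_kinematics, vision, models, telemetry gives the robot as it stands. Calls block until the motion is done:
- r.move_to(position, orientation): joint-space move of the TCP to a pose.
- r.move_l(position, rot=None, vel=0.15, guard=None): straight line of the TCP; rot=None keeps the orientation; vel is the mean speed in m/s. With guard (N) it stops when the force on the tool has changed by that much, and returns True; else False.
- r.movej(angles): joint-space move.
- gripper_to(opening, f_grip=None): finger opening in m; f_grip is the grip in N (None keeps the last); returns when the fingers have stopped.
- r.hold(seconds).
- inverse_kinematics(position, orientation): joint angles nearest the present ones, or None.
- vision.snapshot(name): name is "scene" or "side" or "wrist"; returns the picture (480x640x3 uint8, red, green, blue); there is no depth.
- vision.get_calibration(name): a dict with "fx", "fy", "cx", "cy" (pixels), "position" and "orientation" of the camera in the world. Camera axes: x right, y down, z forward; pixel columns grow to the right and rows downward; lengths in m; the calibration is good to about 2 mm. A picture is of the moment at which its call begins: read the wrist's pose just before it. get_calibration takes no time and is no camera call; for the wrist camera it gives the pose at the moment of the call.
A pose or a line that the arm cannot do raises r.PlanningError and nothing moves.
- r.sign_off(): hands the job in, once; it reports no verdict.
Trained networks look in the newest picture that a camera, given by its name, has taken for a name from the list of things; names that differ only in an ending like _2 or _b are one class to them, and where a whole thing is asked for, a point or a joint stands for the part that bears it (a point fixed in the world has none). Each returns a list of dicts, best first, with "score" (0 to 1); they miss things now and then, are a little off and sometimes report something else, mostly with a low value. They report only what shows in the picture. A call takes as long as a camera call. They do not tell look-alikes from the thing itself.
- models.boxes_of(thing, camera): "at" ([x, y, z] in m, in world coordinates, good to about 4 mm: the middle of the surface that is visible of it).
- models.regions_of(thing, camera): "pixels" (480x640 bool, what is visible of it).
- models.mark_of(thing, camera): "at" ([x, y, z] in m, in world coordinates, good to about 4 mm: a listed point, or the origin of a listed thing).
Readings, each from a call of its own:
- telemetry.current_t(): time.
- telemetry.current_joints(): joint angles.
- telemetry.current_dq(): joint speeds.
- telemetry.current_joint_efforts(): joint torques, N m.
- telemetry.current_ee_pos(): TCP position.
- telemetry.current_tool_rot(): TCP orientation.
- telemetry.current_wrist_force(): force on the tool from outside, world axes, zero at the start.
- telemetry.current_torque(): the same for the moment, N m.
- telemetry.current_opening(): finger opening in m.
Only numpy, scipy, OpenCV 4.12 (cv2) and the standard library are available. Lean on these libraries where they do the work, as an engineer would, in place of code of your own. Each camera call takes 0.05 s, during which the arm holds its last target.

## Working session

There is one attempt and no reset: what is moved stays moved. The work goes in short steps, each a Python script; the robot and the scene stay as the last script left them, time stands still between calls to the robot, and variables do not carry over. Pictures are saved under pics/ and viewed, and the job is handed in when it is done.

```bash
ls; mkdir -p pics; python3 - <<'E'
from plant import r, gripper_to, inverse_kinematics, vision, models, telemetry
import cv2, numpy as np
for n in ["scene","side","wrist"]:
    im=vision.snapshot(n); cv2.imwrite(f"pics/{n}0.png",im[:,:,::-1])
    c=vision.get_calibration(n); print(n,{k:np.round(v,4) for k,v in c.items()})
    for t in ["guard","bowl_rim","turntable","mat","cup","canister","dish","fork"]:
        try: print(t,[(np.round(d["at"],3),round(d["score"],2)) for d in models.mark_of(t,n)])
        except Exception as e: print(t,e)
print(telemetry.current_t(),telemetry.current_tool_rot(),telemetry.current_opening())
E
```

```text
pics
scene {'fx': np.float64(483.8571), 'fy': np.float64(483.8571), 'cx': np.float64(309.9289), 'cy': np.float64(234.1334), 'position': array([1.1959, 0.3751, 1.0994]), 'orientation': array([-0.1733,  0.4854,  0.8074, -0.2873])}
guard [(array([ 0.19 , -0.369, -0.002]), 0.84), (array([ 0.524, -0.332,  0.001]), 0.62)]
bowl_rim [(array([0.508, 0.29 , 0.132]), 0.62)]
turntable [(array([0.509, 0.291, 0.003]), 0.83)]
mat [(array([ 0.524, -0.003,  0.003]), 0.56)]
cup [(array([ 0.648, -0.018,  0.008]), 0.96)]
canister [(array([ 0.529, -0.032,  0.003]), 0.55)]
dish [(array([ 0.395, -0.035,  0.003]), 0.66), (array([ 0.518, -0.33 ,  0.   ]), 0.41)]
fork [(array([ 0.728,  0.011, -0.001]), 0.77)]
side {'fx': np.float64(454.4805), 'fy': np.float64(454.4805), 'cx': np.float64(320.2224), 'cy': np.float64(230.0681), 'position': array([0.2014, 0.5327, 0.8558]), 'orientation': array([ 0.0756, -0.2105,  0.9163, -0.3323])}
guard [(array([ 0.522, -0.33 ,  0.   ]), 0.57)]
bowl_rim [(array([ 0.526, -0.029,  0.006]), 0.58)]
turntable []
mat [(array([ 0.522, -0.001, -0.   ]), 0.85), (array([ 0.645, -0.015,  0.004]), 0.34)]
cup [(array([ 0.646, -0.014,  0.005]), 0.74)]
canister [(array([ 0.524, -0.029,  0.006]), 0.67)]
dish [(array([ 0.398, -0.034,  0.005]), 0.72), (array([ 0.518, -0.001,  0.001]), 0.57)]
fork [(array([0.727, 0.009, 0.003]), 0.72)]
wrist {'fx': np.float64(381.9029), 'fy': np.float64(381.9029), 'cx': np.float64(317.9966), 'cy': np.float64(235.9018), 'position': array([ 0.221 , -0.5371,  0.3849]), 'orientation': array([ 0.1023,  0.7872, -0.6031, -0.079 ])}
guard [(array([ 0.186, -0.366,  0.001]), 0.77)]
bowl_rim []
turntable []
mat []
cup []
canister []
dish []
fork []
1.35 [ 3.86382372e-05  7.93972872e-01 -6.07953184e-01  5.03889649e-05] 0.09325532523011386
```

View pics/scene0.png

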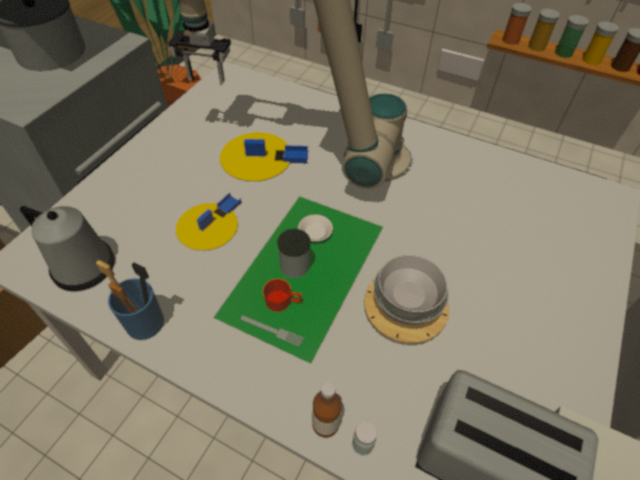

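View pics/side0.png

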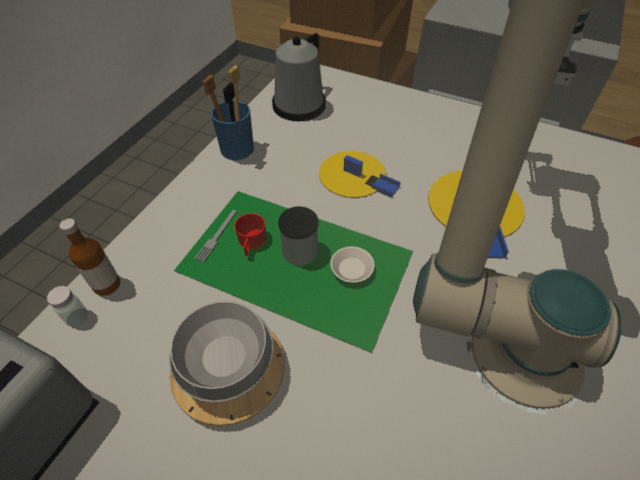

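View pics/wrist0.png

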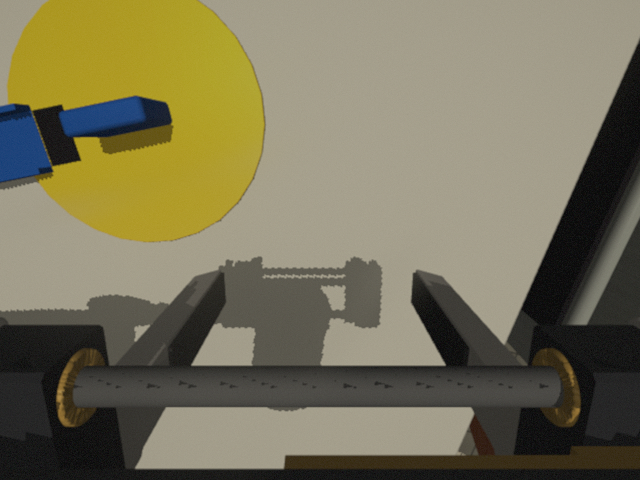

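The first views show two yellow guards. The smaller-looking one is at about scene (207,226) / side (352,173), and the larger is at scene (256,157). The bowls are at scene (411,290), the cup at (278,295), the canister at (294,253), the dish at (316,228) and the fork at (271,331). Next I measure the disc sizes and the chute direction.

```bash
cat > h.py <<'E'
from plant import r, gripper_to, inverse_kinematics, vision, models, telemetry
import cv2, numpy as np
from scipy.spatial.transform import Rotation as R
def Rq(q): q=np.asarray(q); return R.from_quat([q[1],q[2],q[3],q[0]])
def qd(yaw):  # tool down, tool x axis at world yaw
    m=np.array([[np.cos(yaw),np.sin(yaw),0],[np.sin(yaw),-np.cos(yaw),0],[0,0,-1]]); q=R.from_matrix(m).as_quat(); return [q[3],q[0],q[1],q[2]]
def onplane(px,c,z):
    px=np.atleast_2d(px).astype(float)
    d=np.c_[(px[:,0]-c["cx"])/c["fx"],(px[:,1]-c["cy"])/c["fy"],np.ones(len(px))]
    d=Rq(c["orientation"]).apply(d); p=np.asarray(c["position"]); s=(z-p[2])/d[:,2]
    return (p+s[:,None]*d)[:,:2]
def project(P,c):
    q=Rq(c["orientation"]).inv().apply(np.atleast_2d(P)-np.asarray(c["position"]))
    return np.c_[q[:,0]/q[:,2]*c["fx"]+c["cx"],q[:,1]/q[:,2]*c["fy"]+c["cy"]]
def discs(im,c,z=0.005):
    hsv=cv2.cvtColor(im,cv2.COLOR_RGB2HSV)
    y=cv2.inRange(hsv,(20,120,60),(35,255,255))
    out=[]
    for ct in cv2.findContours(y,cv2.RETR_EXTERNAL,cv2.CHAIN_APPROX_NONE)[0]:
        if cv2.contourArea(ct)<400: continue
        w=onplane(cv2.convexHull(ct)[:,0],c,z)
        cc,rad=cv2.minEnclosingCircle((w*1000).astype(np.float32)); out.append((np.array(cc)/1000,rad/1000))
    return out
E
python3 - <<'E'
from h import *
for n in ["scene","side"]:
    im=cv2.imread(f"pics/{n}0.png")[:,:,::-1].copy(); c=vision.get_calibration(n)
    print(n,discs(im,c))
    hsv=cv2.cvtColor(im,cv2.COLOR_RGB2HSV); b=cv2.inRange(hsv,(105,120,60),(125,255,255))
    k,l,s,ce=cv2.connectedComponentsWithStats(b)
    for i in range(1,k):
        if s[i,4]>60: print(s[i],ce[i],onplane(ce[i],c,.02),onplane(ce[i],c,.04))
E
```

```text
scene [(array([ 0.52121912, -0.32950098]), 0.0920716552734375), (array([ 0.19014494, -0.36623788]), 0.12210224914550781), (array([-1.07259973,  0.5420368 ]), 0.14651043701171876)]
[245 140  20  15 271] [254.59409594 146.95571956] [[ 0.16994027 -0.37968359]] [[ 0.18895018 -0.36569944]]
[283 146  24  16 323] [295.44272446 153.80495356] [[ 0.13537903 -0.24123967]] [[ 0.15502929 -0.22982066]]
[219 197  20  15 160] [228.04375 203.84375] [[ 0.42950343 -0.31174863]] [[ 0.44370405 -0.29902321]]
side [(array([ 0.10680008, -0.36894547]), 0.08496782684326172), (array([ 0.2478425 , -0.36043362]), 0.10574697875976563), (array([ 0.52078699, -0.32771405]), 0.0918929214477539)]
[345 156  17   9  61] [353.03278689 159.95081967] [[ 0.532899   -0.36111498]] [[ 0.52496699 -0.33972715]]
[375 179  23  15 167] [386.32335329 185.61077844] [[ 0.41529288 -0.30701641]] [[ 0.41017501 -0.28692309]]
[489 236  15  21 181] [496.12154696 248.97790055] [[ 0.11312961 -0.22243107]] [[ 0.11524207 -0.20436174]]
```

```bash
python3 - <<'E'
from h import *
ga=np.array([0.521,-0.3285]); yaw=2.95; t=yaw+np.pi/2
r.move_to([0.47,-0.32,0.24],qd(t))
print(telemetry.current_joints(),telemetry.current_ee_pos())
c=vision.get_calibration("wrist"); im=vision.snapshot("wrist"); cv2.imwrite("pics/w1.png",im[:,:,::-1])
print([(np.round(d["at"],4),d["score"]) for d in models.mark_of("guard","wrist")])
print(discs(im,c))
hsv=cv2.cvtColor(im,cv2.COLOR_RGB2HSV); b=cv2.inRange(hsv,(105,120,40),(125,255,255))
k,l,s,ce=cv2.connectedComponentsWithStats(b)
for i in range(1,k):
    if s[i,4]>60: print(s[i],ce[i],onplane(ce[i],c,.02),onplane(ce[i],c,.052))
print(telemetry.current_t())
E
```

```text
[-7.21108623e-01  2.61192427e-01  1.50205492e+00 -6.12005400e-04
  1.37831561e+00  1.04191435e+00] [ 0.46957558 -0.32066281  0.23998066]
[(array([ 0.1862, -0.3674,  0.0009]), 0.97)]
[(array([ 0.18430475, -0.36504205]), 0.12104680633544922), (array([ 0.27403156, -0.3635011 ]), 0.06897075653076172), (array([ 0.51977832, -0.33173981]), 0.09128292083740235)]
[312 159  16  30 336] [319.26488095 175.7797619 ] [[ 0.50344874 -0.32981107]] [[ 0.50673778 -0.33034267]]
[ 301  228   48   41 1739] [324.73317999 248.25934445] [[ 0.43008662 -0.32125994]] [[ 0.43964705 -0.32252254]]
[304 270  45  11 215] [327.54418605 275.35813953] [[ 0.40054972 -0.31861951]] [[ 0.41263512 -0.32010783]]
[ 374  410   66   45 1979] [406.74532592 437.20565942] [[ 0.18305172 -0.37269147]] [[ 0.21373004 -0.36955742]]
2.925
```

View pics/w1.png

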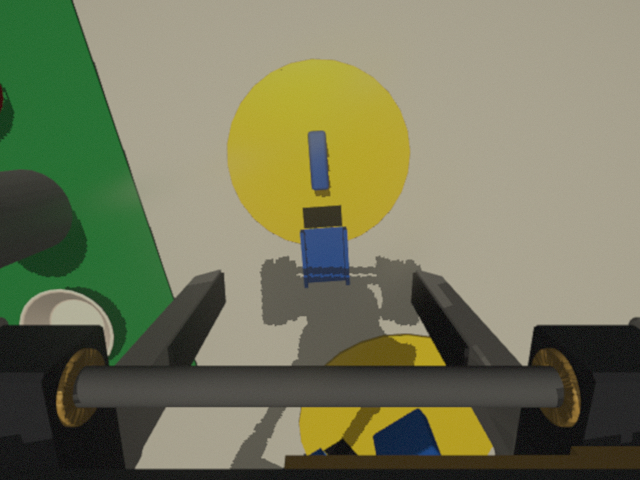

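The wrist view shows the small guard's disc centred near (318,150), the grip from (317,131) to (320,190), and the chute from (322,228) to (327,283). I refine the yaw from these points.

```bash
python3 - <<'E'
from h import *
c=vision.get_calibration("wrist")
im=cv2.imread("pics/w1.png")[:,:,::-1].copy()
cen=discs(im,c)[-1][0]
f=lambda p,z: onplane(p,c,z)[0]
ang=lambda v: np.arctan2(v[1],v[0])
print("grip top",ang(f((320.5,188),.052)-f((316.5,131),.052)), "mid",(f((320.5,188),.052)+f((316.5,131),.052))/2,np.linalg.norm(f((320.5,188),.052)-f((316.5,131),.052)))
for z,p in [(.005,(323,207)),(.005,(322.5,228)),(.02,(324,228)),(.005,(327,284))]:
    v=f(p,z)-cen; print(z,p,ang(v),np.linalg.norm(v))
# reproject model hypotheses
for yaw in (2.96,3.0,3.02):
    Rz=np.array([[np.cos(yaw),-np.sin(yaw)],[np.sin(yaw),np.cos(yaw)]])
    for z,P in [(.052,[(-.026,-.008),(-.026,.008),(.026,-.008),(.026,.008)]),(.02,[(.09,-.024),(.09,.024),(.132,-.024),(.132,.024)])]:
        w=np.c_[np.array(P)@Rz.T+cen,np.full(4,z)]; print(yaw,np.round(project(w,c),0).tolist())
E
python3 - <<'E'
import cv2
im=cv2.imread("pics/w1.png")[100:300,250:400]; cv2.imwrite("pics/w1c.png",cv2.resize(im,None,fx=3,fy=3))
E
```

```text
grip top 3.0196797846741315 mid [ 0.52022449 -0.33259259] 0.049459907218421716
0.005 (323, 207) 3.0512255306439418 0.050285125331093694
0.005 (322.5, 228) 3.0133143372374698 0.0725167853787811
0.02 (324, 228) 3.0360631389341646 0.06897278302004223
0.005 (327, 284) 3.0206015205917853 0.13560858029140443
2.96 [[308.0, 130.0], [327.0, 130.0], [309.0, 190.0], [327.0, 190.0]]
2.96 [[296.0, 248.0], [343.0, 248.0], [297.0, 287.0], [342.0, 286.0]]
3.0 [[307.0, 131.0], [326.0, 130.0], [311.0, 191.0], [328.0, 190.0]]
3.0 [[299.0, 249.0], [346.0, 247.0], [302.0, 287.0], [347.0, 285.0]]
3.02 [[307.0, 131.0], [325.0, 130.0], [311.0, 191.0], [329.0, 190.0]]
3.02 [[301.0, 250.0], [348.0, 246.0], [304.0, 288.0], [350.0, 285.0]]
```

View pics/w1c.png

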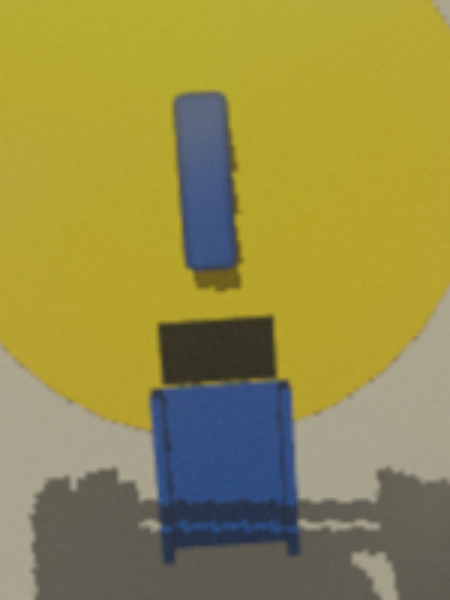

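```bash
python3 - <<'E'
from h import *
t=3.02+np.pi/2; g=[0.5202,-0.332]
r.move_to([*g,0.13],qd(t))
r.move_l([*g,0.040],vel=0.1,guard=6)
print(telemetry.current_ee_pos())
gripper_to(0.0,f_grip=40); print("open",telemetry.current_opening(),telemetry.current_wrist_force())
f0=np.array(telemetry.current_wrist_force())
r.move_l([*g,0.10],vel=0.08); r.hold(0.3)
print(telemetry.current_opening(),telemetry.current_wrist_force(),telemetry.current_torque(),telemetry.current_ee_pos())
for n in ["wrist","scene"]:
    cv2.imwrite(f"pics/{n}2.png",vision.snapshot(n)[:,:,::-1])
print(telemetry.current_t())
E
```

```text
[ 0.52069435 -0.33240008  0.04073876]
open 0.015527864992548195 [-0.38615513  0.63314083 -0.08330141]
0.015886260517394404 [-1.28973557  0.32128188 -1.55145473] [0.02579181 0.03356273 0.0162575 ] [ 0.52001729 -0.33187509  0.09952466]
7.0083
```

View pics/wrist2.png

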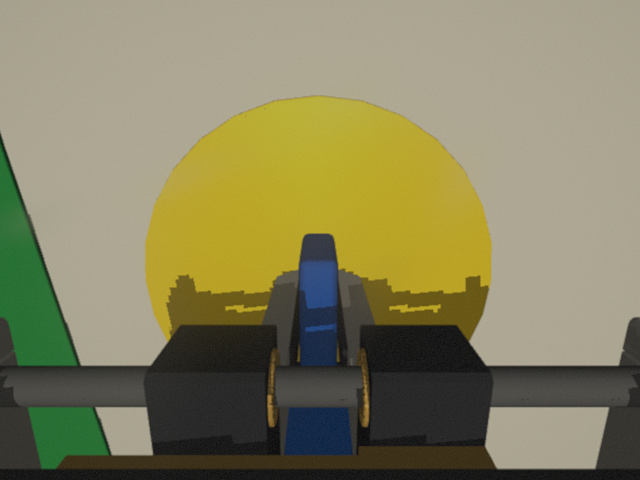

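View pics/scene2.png

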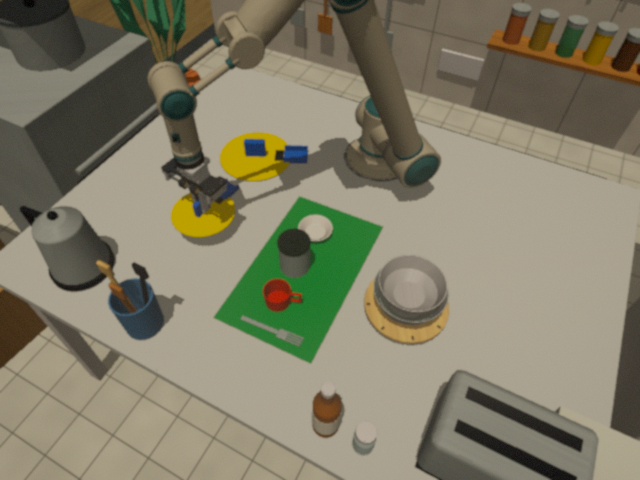

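The guard is lifted: the wrist view shows the disc centred under the fingers, and the grip is clasped at (320,300). Next I check the tilt, and pin down the rim and cup from the earlier scene and side pictures.

```bash
python3 - <<'E'
from h import *
from scipy.optimize import minimize
c=vision.get_calibration("wrist"); im=cv2.imread("pics/wrist2.png")[:,:,::-1].copy()
p=np.array(telemetry.current_ee_pos()); print(p, Rq(telemetry.current_tool_rot()).as_matrix()[:,2])
yaw=3.02; e=np.array([np.cos(yaw),np.sin(yaw)])
zt=p[2]-0.0407+0.005
far=onplane((318,96),c,zt)[0]; print("far edge along -x:", (far-p[:2])@-e, "lateral",(far-p[:2])@np.array([-e[1],e[0]]))
for q in [(145,258),(491,258)]:
    w=onplane(q,c,zt)[0]-p[:2]; print(w@e,w@np.array([-e[1],e[0]]))
# rim
th=np.linspace(0,2*np.pi,361)[:-1]
tot=None; data=[]
for n in ["scene","side"]:
    im=cv2.imread(f"pics/{n}0.png"); cc=vision.get_calibration(n); g=cv2.GaussianBlur(cv2.cvtColor(im,cv2.COLOR_BGR2GRAY),(0,0),1.0)
    gx=cv2.Sobel(g,cv2.CV_32F,1,0);gy=cv2.Sobel(g,cv2.CV_32F,0,1); data.append((n,im,cc,np.hypot(gx,gy)))
def circ(x,y,rad,z): return np.c_[x+rad*np.cos(th),y+rad*np.sin(th),np.full(360,z)]
def sc(x,y,ns):
    s=0
    for n,im,cc,m in data:
        if n in ns:
            for rad,z in [(.082,.131),(.108,.033)]:
                uv=project(circ(x,y,rad,z),cc).astype(np.float32); s+=np.minimum(cv2.remap(m,uv[:,:1],uv[:,1:],cv2.INTER_LINEAR),150).mean()
    return s
for ns in (["scene"],["side"],["scene","side"]):
    b=max((sc(x,y,ns),x,y) for x in np.arange(.490,.531,.001) for y in np.arange(.270,.311,.001)); print(ns,b)
for n,im,cc,m in data:
    o=cv2.resize(im,None,fx=1,fy=1)
    for rad,z in [(.082,.131),(.092,.099),(.108,.033)]:
        cv2.polylines(o,[np.round(project(circ(b[1],b[2],rad,z),cc)).astype(int)],True,(0,0,255),1)
    u=project([[b[1],b[2],.1]],cc)[0].astype(int); y0,x0=max(u[1]-80,0),max(u[0]-100,0)
    cv2.imwrite(f"pics/rim_{n}.png",cv2.resize(o[y0:y0+160,x0:x0+200],None,fx=3,fy=3))
E
cd pics; python3 -c "
import cv2;import numpy as np
a=[cv2.resize(cv2.imread(f'rim_{n}.png'),(400,320)) for n in ('scene','side')];cv2.imwrite('rim.png',np.hstack(a))"
```

```text
[ 0.52011052 -0.33195437  0.09974079] [-3.65480886e-04  2.83812060e-04 -9.99999893e-01]
far edge along -x: 0.09126079697037098 lateral 0.0012288913610740571
-0.011410452444621846 -0.08932867007423714
-0.011345660413075371 0.09161757675216575
['scene'] (np.float32(128.87473), np.float64(0.513), np.float64(0.29100000000000004))
['side'] (np.float32(162.82364), np.float64(0.512), np.float64(0.29000000000000004))
['scene', 'side'] (np.float32(290.28235), np.float64(0.513), np.float64(0.29000000000000004))
```

View pics/rim.png

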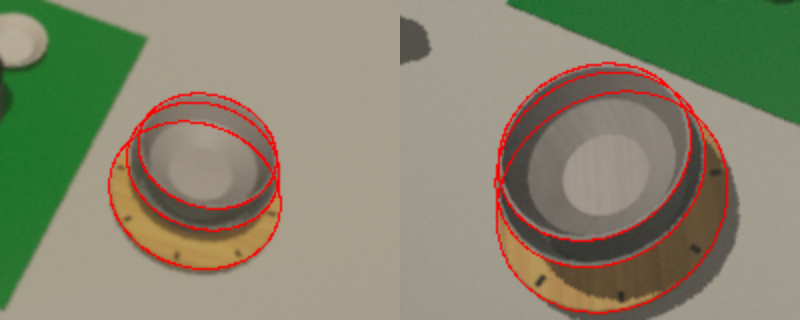

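The rim circles sit well on both pictures at (0.513, 0.290). The guard is level and centred in the grip: the far edge is at 91.3 mm against 92 expected. Next I carry it across the mat with 90 mm of clearance over the canister.

```bash
python3 - <<'E'
from h import *
b=np.array([.513,.290]); cup=np.array([.647,-.016]); yf=np.arctan2(*(cup-b)[::-1]); tf=yf+np.pi/2; t0=3.02+np.pi/2-2*np.pi
print(yf,inverse_kinematics([*b,.26],qd(tf)),inverse_kinematics([*b,.183],qd(tf)))
r.move_l([.5202,-.332,.262],vel=.12)
r.move_l([.517,-.02,.262],rot=qd((t0+tf)/2),vel=.13)
r.move_l([*b,.262],rot=qd(tf),vel=.13)
r.hold(.3)
print(telemetry.current_ee_pos(),telemetry.current_opening(),telemetry.current_wrist_force(),telemetry.current_joints())
for n in ["wrist","scene","side"]: cv2.imwrite(f"pics/{n}3.png",vision.snapshot(n)[:,:,::-1])
for t in ["cup","canister","dish","fork"]: print(t,[(np.round(d["at"],3),round(d["score"],2)) for d in models.mark_of(t,"scene")],[(np.round(d["at"],3),round(d["score"],2)) for d in models.mark_of(t,"side")])
print(telemetry.current_t())
E
cd pics; python3 -c "
import cv2;import numpy as np
a=[cv2.resize(cv2.imread(f'{n}3.png'),(400,300)) for n in ('scene','side','wrist')];cv2.imwrite('t3.png',np.vstack([np.hstack(a[:2]),np.hstack([a[2],a[2]*0])]))"
```

```text
-1.1580430672472777 [ 3.96473832e-01  2.83157219e-01  1.42157057e+00 -4.44089210e-16
  1.43686487e+00 -1.62794274e-02] [ 3.96473832e-01  3.26650395e-01  1.55123861e+00 -4.44089210e-16
  1.26370365e+00 -1.62794274e-02]
[0.5130134  0.28989728 0.26204164] 0.01591535397995155 [-0.29564645 -0.0982272  -2.40528381] [ 3.96305528e-01  2.82185805e-01  1.41797325e+00 -3.98014235e-06
  1.44137244e+00 -1.62731240e-02]
cup [(array([ 0.645, -0.014,  0.008]), 0.88), (array([0.51 , 0.291, 0.003]), 0.21)] [(array([ 0.646, -0.017,  0.006]), 0.71)]
canister [(array([ 0.527, -0.032,  0.004]), 0.83)] [(array([ 0.521, -0.029,  0.01 ]), 0.94)]
dish [(array([ 0.395, -0.035,  0.005]), 0.84)] [(array([ 0.399, -0.034,  0.003]), 0.65)]
fork [(array([0.73 , 0.011, 0.001]), 0.62)] [(array([0.726, 0.011, 0.002]), 0.54)]
14.4417
```

View pics/t3.png

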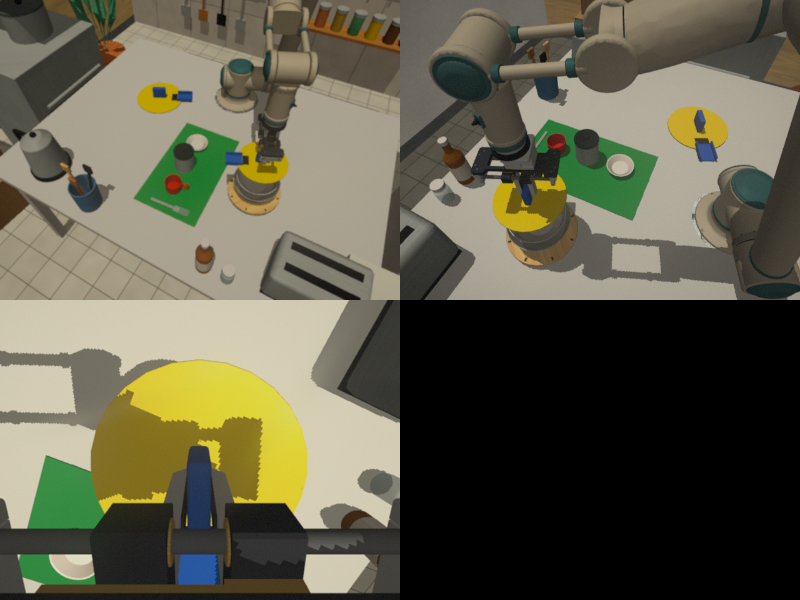

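The guard is over the bowls and the mat items are unmoved. I check its level and offset, then lower.

```bash
cat > chk.py <<'E'
from h import *
from scipy.optimize import least_squares
def check(k):
    """fit held disc pose (centre, tilt) from scene+side+wrist yellow hull near tool"""
    p=np.array(telemetry.current_ee_pos()); x=Rq(telemetry.current_tool_rot()).as_matrix()[:,0]
    e=np.array([x[1],-x[0]]); lat=np.array([-e[1],e[0]])  # guard +x dir
    c=vision.get_calibration("wrist"); im=vision.snapshot("wrist"); cv2.imwrite(f"pics/wrist{k}.png",im[:,:,::-1])
    hsv=cv2.cvtColor(im,cv2.COLOR_RGB2HSV); y=cv2.inRange(hsv,(18,120,60),(35,255,255)); y[330:]=0
    ct=max(cv2.findContours(y,cv2.RETR_EXTERNAL,cv2.CHAIN_APPROX_NONE)[0],key=cv2.contourArea)
    h=cv2.convexHull(ct)[:,0].astype(float); h=h[h[:,1]<325]
    zt=p[2]-.0407+.005
    w=onplane(h,c,zt)
    s=least_squares(lambda q: np.hypot(*(w-q[:2]).T)-q[2],[*p[:2],.09])
    d=s.x[:2]-p[:2]; print("centre off: fwd",d@e,"lat",d@lat,"r",s.x[2],"rms",np.sqrt(np.mean(s.fun**2)),"yaw",np.arctan2(e[1],e[0]))
E
python3 - <<'E'
from chk import *
check(4)
E
```

```text
centre off: fwd 0.00025930767321114277 lat -0.001188499218850406 r 0.09138030130968518 rms 0.00017851513350000247 yaw -1.15801970716287
```

```bash
python3 - <<'E'
from chk import *
print(r.move_l([.513,.290,.184],vel=.06,guard=5)); r.hold(.5)
print(telemetry.current_ee_pos(),telemetry.current_wrist_force(),np.abs(telemetry.current_dq()).max(),telemetry.current_opening())
check(5)
for n in ["scene","side"]: cv2.imwrite(f"pics/{n}5.png",vision.snapshot(n)[:,:,::-1])
for t in ["guard","cup","canister","dish","fork"]: print(t,[(np.round(d["at"],3),round(d["score"],2)) for d in models.mark_of(t,"scene")])
r.hold(.3); cv2.imwrite(f"pics/scene6.png",vision.snapshot("scene")[:,:,::-1]); print(telemetry.current_t())
E
cd pics; python3 -c "
import cv2;import numpy as np
a=[cv2.imread('scene5.png')[190:350,330:490],cv2.imread('scene6.png')[190:350,330:490],cv2.imread('side5.png')[270:430,140:300]]
cv2.imwrite('t5.png',np.hstack([cv2.resize(x,(266,266),interpolation=cv2.INTER_CUBIC) for x in a]))"
```

```text
False
[0.51300058 0.29000213 0.18400813] [-0.26080904  0.35507051 -1.25225589] 0.0014947826173903143 0.015786055240697466
centre off: fwd -0.0007505549453787449 lat -0.0011849425291162441 r 0.09113364943882311 rms 0.0006584613904303859 yaw -1.1580687487379666
guard [(array([ 0.194, -0.366, -0.002]), 0.97), (array([0.514, 0.288, 0.145]), 0.87)]
cup [(array([ 0.645, -0.013,  0.012]), 0.64)]
canister [(array([ 0.527, -0.031,  0.003]), 0.67)]
dish [(array([ 0.395, -0.038,  0.005]), 0.69)]
fork [(array([ 0.73 ,  0.011, -0.001]), 0.89)]
17.1917
```

View pics/t5.png

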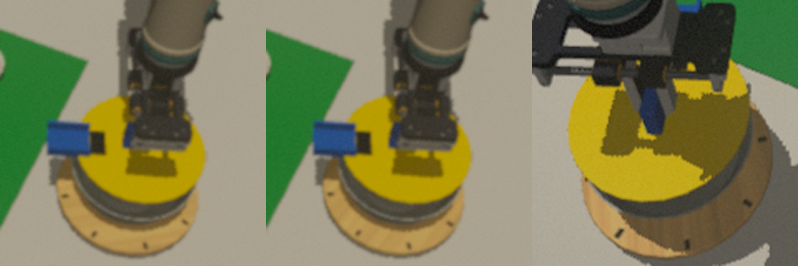

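View pics/side5.png

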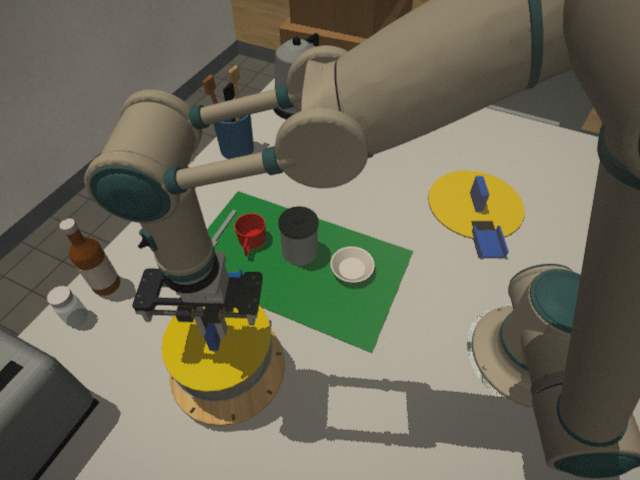

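The guard sits level over the bowl, with its chute at side (235,275) pointing towards the cup at (250,232). The platter's tick marks moved between the two scene pictures (scene crop 1 vs 2), so it is still turning. I hand the job in.

```bash
python3 - <<'E'
from h import *
print(telemetry.current_ee_pos(),telemetry.current_opening(),telemetry.current_t()); r.sign_off()
E
```

```text
[0.5129852  0.29002204 0.18400972] 0.015893335295110864 17.1917
the job is handed in; nothing more can be done
```

I picked up the smaller guard (disc radius measured at 92 mm) by its blue grip and carried it over the mat. It cleared the canister by about 9 cm. I handed the job in at 17.2 s with the arm still holding it above the upper bowl.

Last checks:
- **Height and centring:** the underside is about 12 mm above the rim, worked out from the grasp height. The wrist-camera fit puts the disc centre within about 1.5 mm of the tool axis. That axis stands on my rim estimate of (0.513, 0.290), where the network's first reading was 4–5 mm off in x.
- **Level and aim:** the disc outline showed no sign of tilt. The chute was set to point along the line to the cup (yaw −1.158 rad).
- **Grip and stillness:** the fingers stayed closed on the 16 mm grip (15.9 mm opening), and the arm's joints were practically still.
- **Turntable:** I saw no sign of contact during the lowering, and the platter's marks moved between the last two pictures. I did not measure its speed.
- **Cup, canister, dish and fork:** all read within about 5 mm of where they started, roughly the accuracy of the networks.

No check failed. The only disagreement was the rim position noted above.

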